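# Peel a nested diffuser cover and show it over the light panel

### The arm

A 6-joint arm with a two-finger parallel gripper is mounted at the origin on the work surface. World frame = base frame: x ahead of the robot, y to its left, z up, the work surface at z = 0. Lengths are in mm, angles in rad, forces in N, time in s.
With the tool pointing down it reaches from about 275 to 750 mm from the base axis. Payload 10.2 kg.
Tool frame: the origin (TCP) lies at the very end of the fingers, on their centre line; the grasp point (between the pads) lies 19 mm behind it; z points along the fingers, y is the line along which they close (so a half turn about z gives the same grasp; the last joint's range is limited). The gripper opens to 85 mm and grips with 20 to 120 N. Pads are 22 mm wide; open, the fingers measure 114 mm over their backs; the gripper's body (76 mm by 85 mm) begins 54 mm behind the grasp point. The pads swing forward as they close: fully open they stand 13 mm farther back than shut.
Start: joints at [-1.491, 0.313, 1.498, -0, 1.331, -0.223], TCP at [156.539, -501.125, 231.294] pointing down, gripper open.
Joint ranges: [-2.94, 2.94], [-0.97, 2.17], [0.19, 2.56], [-1.23, 4.37], [0.02, 3.11], [-2.88, 2.88]. Speed limits (rad/s): [2.39, 2.39, 3.01, 3.14, 3.14, 3.14].

### API

Orientations are given as a unit quaternion [w, x, y, z].
In Python, from rig import monitor, eyes, job gives the robot as it stands. The module is installed in compiled form; this text tells all that it offers.
- The arm moves only by the tool send_rows, never from a script. Its argument "targets" is one flat list of numbers, 7 for each row, row after row: the turn, a rotation vector about the tool's x, y, z in degrees, then the shift along the tool's x, y, z in units of 60 mm (1.0 is 60 mm), then the opening, from -1 (shut) to 1 (fully open), so that 0 is half open. A call has 1 to 5 rows; each row shifts and turns the commanded pose from where the row before left it, along the tool's axes as they then stand; what a row does not reach is not made up. A row lasts 1/8 s, in which the tool goes at most 62.5 mm and 10.7 degrees, less where a joint would pass 70% of its speed; a pose out of reach is approached as far as the arm can. A call is refused whole if a number of a shift passes 1 or a number of a turn 10.7, either way. A call with a gripper value outside its range is refused whole. The fingers move at their own pace and stop on an object; "newtons" is the grip in N (left out, the last holds). Time passes only in rows, so rows that do not move let the fingers close. It gives the time, the measured TCP pose, the force, the opening and the grip force at its end, in the units of the state.
- monitor.sense(): the state, without advancing time (a new reading comes with each control period).
- eyes.capture(name): name is "scene" or "top"; returns a dict with "img" (400x640x3 uint8, red, green, blue), "K" (3x3 intrinsics, pixels), "distortion" ([k1, k2, p1, p2, k3] as OpenCV has them; the pictures are not rectified), "R" (3x3) and "t" (3): a world point X has camera coordinates R X + t. Camera axes: x right, y down, z forward; pixel columns grow to the right and rows downward; lengths in mm; the calibration is good to about 2 mm. A picture is of the moment at which its call begins. There is no depth.
- job.finish_job(): hands the job in; it is judged then, once.
The state is a dict: "time_s": time; "joints": joint angles; "dq": joint speeds; "tau": joint torques, N m; "eef_pos": TCP position; "ee_rot": TCP orientation; "force": force on the tool from outside, world axes, zero at the start; "wrist_torque": the same for the moment, N m; "grip_width": opening from 0.0 (shut) to 1.0 (fully open); "grip_force": force on a finger pad.
Only numpy, scipy, OpenCV 4.12 (cv2) and the standard library are available. Lean on these libraries where they do the work, as an engineer would, in place of code of your own. Each camera call takes 0.05 s, during which the arm holds its last target. There are 200 camera calls.

### The job

Rid the top diffuser cover of its static first: take the ionising wand from its rest, hold its nozzle about 6 cm from the cover's blue-topped tab, pointed straight at the tab and steady for two seconds, then lay the wand back in its rest and let go of it. Then peel just that cover off the tightly nested stack by its tab, raising the tab corner first while the opposite corner stays down, so that the covers below stay in their holder. Finish still holding the cover, level and open side up, centred over the lit panel about 12 cm above it, and leave the other parts on the shelf where they are.

Things in the scene. Friction and masses are not known exactly. Their poses are not given: they have to be found in the camera images.
- cover: The top cover of the stack: a formed opal (cream white) tray, open side up, 165 x 125 mm over its 9 mm wide flange, 25 mm deep, 80 g; floor 130 x 90 mm, walls splayed 20 degrees. Origin: underside of the floor at its centre; x along the long side, y along the short side, z up. It nests 10 mm above the cover below, whose four springy corner fingers grip its flange.
- cover_tab (a point): Centre of the top cover's finger tab, topmost of the stack: a block 24 mm long (along the cover's x), 9 mm thick (along its y), 18 mm tall, standing on the flange with its upper half blue. At (-64, -58, 34) mm in the cover's frame: on the long -y side, near the -x end. There is free space on both sides of its thickness for fingers, down to the flange 9 mm below its centre.
- cover_far_corner (a point): Flange corner opposite the tab, at (78, 58, 24) mm in the cover's frame. Each corner is gripped with about 1 N and comes free once it has risen some 4 mm: lifted level, the cover brings the whole stack up; swung up at the tab by some 8 degrees about this corner (hinge line level, square to the diagonal from the tab) and then lifted, it comes away alone, the walls not binding.
- stack: The four like covers below it, nested, 340 g in all; origin: underside of the lowest floor at its centre. They stand loose in the holder and must stay there.
- holder: Dark steel base plate 190 x 150 x 4 mm, fixed, with four corner angles 50 mm high around the lower covers. Origin: centre of its underside on the shelf; axes parallel to the covers' axes. The top cover's floor starts 44 mm above the shelf, its tab centre 78 mm.
- wand: Cordless ionising wand, always running: blue flat-sided body 140 mm long (x from -70 to +70 mm), 26 x 26 mm across, then a grey snout and a brass nozzle ring 21 mm across, ending 130 mm ahead of the origin. About 160 g, balanced about 10 mm ahead of the origin. Origin: on its axis, middle of the body; x along the axis, out of the nozzle; z up.
- wand_nozzle (a point): Centre of the nozzle's mouth, 130 mm ahead of the wand's origin on its x axis; it blows along the wand's +x.
- rest: The wand's rest, fixed: aluminium foot 150 x 64 x 6 mm, two black open-topped saddles 12 mm wide at x = -50 and +50 mm, 33 mm clear between prongs with flared tips 55 mm high. Origin: centre of its underside. The wand lies along the rest's x axis, nozzle to +x, within 8 mm of centre, wand origin 47 mm up, underside 34 mm up. Between the saddles fingers have room from above.
- light_panel: Lit inspection panel lying on the shelf, fixed: aluminium frame 220 x 170 x 12 mm with a bright white face. Origin: centre of its underside; x along its long side.
- panel_middle (a point): Middle of the panel's lit face, 13 mm above the shelf.
- shutter: Glossy black shutter plate 110 x 110 x 8 mm upright in a slot of the fixed beech stand (170 x 130 x 45 mm, four slots), bystander. Origin: middle of its lower edge.
- board: Green circuit board in a steel frame 120 x 100 x 8 mm upright in a slot of the stand, bystander. Origin: middle of its lower edge.
- bezel: Orange plastic bezel 126 x 104 x 8 mm upright in a slot of the stand, bystander. Origin: middle of its lower edge.
- reflector: Silver reflector dish, 140 mm across, 50 mm high, bystander. Origin: centre of its underside.
- lamp_holder: Brass lamp holder, 48 mm across, 50 mm high, bystander. Origin: centre of its underside.
- screwdriver: Screwdriver lying on the shelf, bystander. Origin: its underside, on its length.
There are look-alikes about, which are no part of the job. What is shaped like the cover but orange or pink is not meant.

How it is judged (in metres and radians):
On the way, in this order (a step that is already met when the one before it is completed fails the run):
1. the wand is held off its rest, its nozzle 30 to 100 mm from the tab, the tab within 18 mm of the nozzle's axis, and kept steady so for 1.5 s (contact force between wand and the fingers above 0.5 N and x of cover_tab in the frame of wand_nozzle between 0.03 and 0.1 m and y of cover_tab in the frame of wand_nozzle between -0.018 and 0.018 m and z of cover_tab in the frame of wand_nozzle between -0.018 and 0.018 m and linear speed of wand below 0.03 m/s and distance of cover from where it was at the start of the episode below 0.01 m), for 1.5 s.
2. the wand lies in its rest again and is let go (x of wand in the frame of rest between -0.02 and 0.02 m and y of wand in the frame of rest between -0.01 and 0.01 m and z of wand in the frame of rest between 0.042 and 0.053 m and angle between the x axis of wand and the x axis of rest, either way round below 0.12 rad and contact force between wand and the fingers below 0.1 N), for 0.2 s.
3. the tab corner is raised at least 12 mm off the cover below while the opposite corner is still within 6 mm of its nested height (z of cover_tab in the frame of stack above 0.086 m and z of cover_far_corner in the frame of stack below 0.07 m), for 0.05 s.
At the end, for the whole second after the job is handed in: The gripper holds the cover still over the lit panel: centre within 40 mm of the panel's middle, floor 70 to 170 mm above it, open side up within 11 degrees of level, touching nothing else. Other covers are nested in the holder within 12 mm (6 mm in height); the wand lies free in its rest (all of step 2 and contact force between cover and the fingers above 0.5 N and contact force between cover and light_panel below 0.05 N and contact force between cover and stack below 0.05 N and horizontal distance between cover and panel_middle below 0.04 m and z of cover in the frame of panel_middle between 0.07 and 0.17 m and angle between cover's own z axis and vertical below 0.2 rad and linear speed of cover below 0.03 m/s and horizontal distance between stack and holder below 0.012 m and z of stack in the frame of holder between -0.002 and 0.01 m); the arm keeps its last pose, push and grip.
It fails at once if a cover below the top one is pulled up or moved by more than 20 mm (distance of stack from where it was at the start of the episode above 0.02 m).
It fails at once if one of the other parts on the shelf is moved by more than 20 mm (distance of any of shutter, board, bezel, reflector, lamp_holder, screwdriver from where it was at the start of the episode above 0.02 m).
It also fails if it takes over 67 s, if anything falls off the work surface, if the arm or the gripper's body presses on something with over 40 N, if the wrist force passes 120 N, or if a joint passes its speed limit or range.

## Working session

There is one attempt and no reset: what is moved stays moved. The work goes in short steps, Python scripts to look and compute and a tool call to move; the robot and the scene stay as the last step left them, time stands still between calls to the robot, and variables do not carry over. Pictures are saved under pics/ and viewed, at most 10 in all, crops included, and the job is handed in when it is done.

Besides the shell and the picture viewer there is one more tool, called after ">>>" by a JSON object that holds its "method" and its "body". send_rows: Moves the arm, as the interface text tells. Its arguments: {"type":"object","properties":{"targets":{"type":"array","items":{"type":"number"}},"newtons":{"type":"number"}},"required":["targets"]}

```bash
mkdir -p pics; python3 - <<'E'
from rig import monitor, eyes, job
import cv2
for n in("scene","top"):
    c=eyes.capture(n); cv2.imwrite(f"pics/{n}0.png",c["img"][:,:,::-1]); print(n,c["K"],c["distortion"],c["R"],c["t"])
print(monitor.sense())
E
```

```text
scene [[363.00547927   0.         326.02654788]
 [  0.         363.00547927 200.99696124]
 [  0.           0.           1.        ]] [-0.06457223  0.          0.          0.          0.        ] [[-0.45002645  0.8928903  -0.01493662]
 [ 0.71174572  0.34852537 -0.60987548]
 [-0.53934611 -0.28509117 -0.79235648]] [ 311.40314311 -317.56579812 1508.9219262 ]
top [[487.09676305   0.         321.46221217]
 [  0.         487.09676305 203.85620275]
 [  0.           0.           1.        ]] [0.00757545 0.         0.         0.         0.        ] [[-0.0094927  -0.99981974 -0.01644313]
 [-0.99639761  0.01084347 -0.08410845]
 [ 0.08427159  0.01558548 -0.99632093]] [ -43.92011765  542.42155886 1430.76458029]
{'time_s': 0.1, 'joints': array([-1.49135024e+00,  3.13405955e-01,  1.49830647e+00, -3.27982504e-05,
        1.33098319e+00, -2.23392308e-01]), 'dq': array([-0.00215625, -0.00032791, -0.00167397, -0.00032464,  0.00091432,
       -0.00212384]), 'tau': array([ 2.71261175e-03, -4.12898648e+01, -2.60141999e+01, -2.16999983e-04,
        2.98107232e-03,  4.55049545e-07]), 'eef_pos': array([ 156.538562  , -500.90314936,  230.80677228]), 'ee_rot': array([-5.51201739e-04,  9.88557261e-01,  1.50845078e-01,  2.37713347e-05]), 'force': array([-0.37410834, -0.0492353 , -0.89551752]), 'wrist_torque': array([ 0.01743446,  0.0128304 , -0.00443923]), 'grip_force': 0.0, 'grip_width': 1.0029289921809126}
```

View pics/scene0.png

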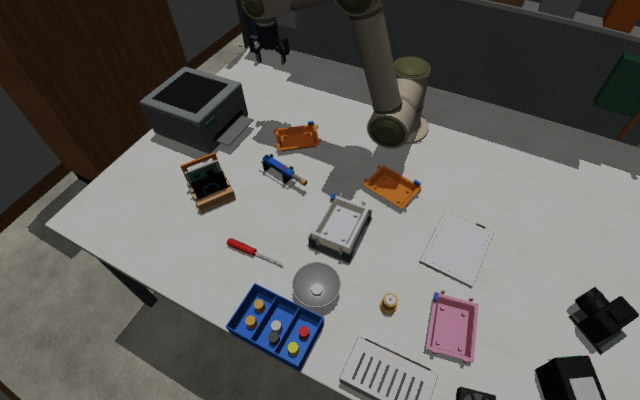

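View pics/top0.png

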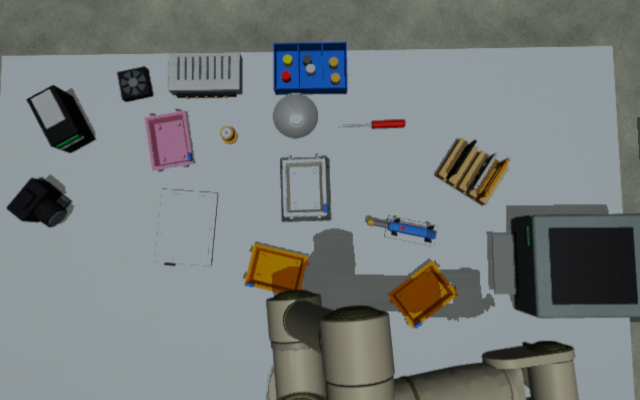

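Top view: stack at (305,188) with its blue tab near (325,209); wand body (411,229), nozzle near (370,221); panel (187,228). Next, an enlarged look.

```bash
cat > h.py <<'E'
import numpy as np, cv2
from rig import monitor, eyes
def und(c,p):
    return cv2.undistortPoints(np.float64(p).reshape(-1,1,2),c["K"],np.array(c["distortion"])).reshape(-1,2)
def ray(c,p):
    d=np.c_[und(c,p),np.ones(len(np.reshape(p,(-1,2))))]@c["R"]; return -c["R"].T@c["t"],d
def plane(c,p,z):
    o,d=ray(c,p); return o+d*((z-o[2])/d[:,2])[:,None]
def tri(a,pa,b,pb):
    X=cv2.triangulatePoints(np.c_[a["R"],a["t"]],np.c_[b["R"],b["t"]],und(a,pa).T,und(b,pb).T); return (X[:3]/X[3]).T
def proj(c,X):
    return cv2.projectPoints(np.float64(X),cv2.Rodrigues(c["R"])[0],c["t"],c["K"],np.array(c["distortion"]))[0].reshape(-1,2)
def blobs(img,lo,hi,box,mina=3):
    x0,y0,x1,y1=box
    m=cv2.inRange(cv2.cvtColor(img[y0:y1,x0:x1],cv2.COLOR_RGB2HSV),np.array(lo),np.array(hi))
    n,l,s,ce=cv2.connectedComponentsWithStats(m)
    return [(tuple((ce[i]+[x0,y0]).round(2)),s[i,4],l==i) for i in range(1,n) if s[i,4]>=mina]
E
python3 - <<'E'
from h import *
T=eyes.capture("top");S=eyes.capture("scene")
f=lambda c,x,y,w,h:cv2.resize(c["img"][y:y+h,x:x+w],None,fx=5,fy=5,interpolation=cv2.INTER_CUBIC)
a=np.vstack([f(T,275,150,80,60*1),f(T,360,200,80,60)]);b=np.vstack([f(S,300,190,80,60),f(S,250,145,80,60)])
cv2.imwrite("pics/z.png",np.hstack([a,b])[:,:,::-1])
for n,c,bx in(("tabT",T,(275,150,340,225)),("tabS",S,(300,190,380,260)),("wT",T,(360,205,445,250)),("wS",S,(255,145,312,192))):
    print(n,[(p,k) for p,k,_ in blobs(c["img"],(100,110,60),(128,255,255),bx)])
for n,c,bx in(("bT",T,(360,205,445,250)),("bS",S,(255,145,312,192))):
    print(n,[(p,k) for p,k,_ in blobs(c["img"],(10,90,70),(30,255,255),bx)])
E
```

```text
tabT [((np.float64(324.61), np.float64(207.57)), np.int32(28))]
tabS [((np.float64(332.42), np.float64(196.16)), np.int32(19))]
wT [((np.float64(412.44), np.float64(230.05)), np.int32(414))]
wS [((np.float64(277.76), np.float64(164.83)), np.int32(190))]
bT [((np.float64(370.32), np.float64(221.3)), np.int32(37))]
bS [((np.float64(290.17), np.float64(146.65)), np.int32(138)), ((np.float64(302.59), np.float64(181.09)), np.int32(22))]
```

View pics/z.png

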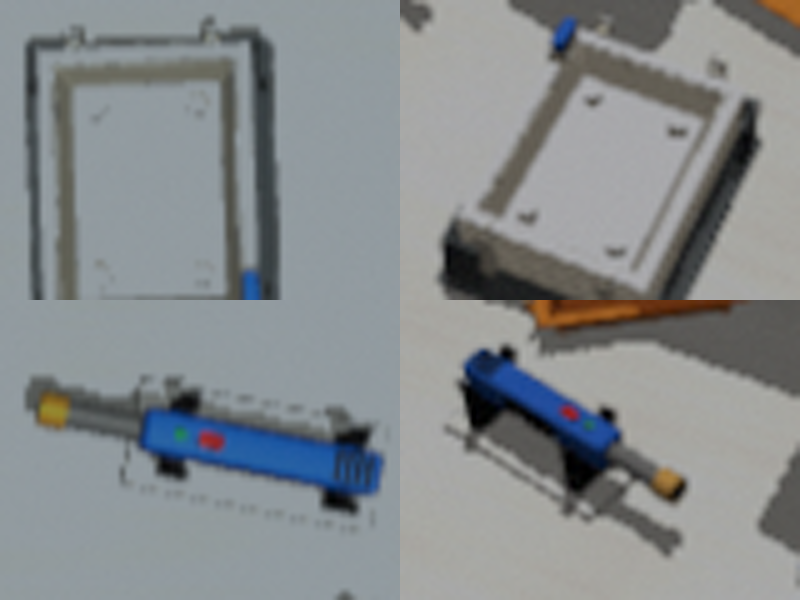

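Zoom: cover tab (blue) top view ≈(324.6,207.6), scene ≈(332.4,196.2); wand lies in its rest, nozzle (brass) at top (370.3,221.3), scene (302.6,181.1). The tab is at the cover's −x,−y, so cover axes ≈ world axes.

```bash
python3 - <<'E'
from h import *
T=eyes.capture("top");S=eyes.capture("scene")
print("tab",tri(T,[324.61,207.57],S,[332.42,196.16]))
W=tri(T,[412.44,230.05],S,[277.76,164.83]);N=tri(T,[370.32,221.3],S,[302.59,181.09]);print("wand",W,N)
for z in(47,60):print("plane",z,plane(T,[[412.44,230.05],[370.32,221.3]],z))
# wand body rect in top
m=max(blobs(T["img"],(100,110,60),(128,255,255),(360,205,445,250)),key=lambda b:b[1])[2]
r=cv2.minAreaRect(np.argwhere(m)[:,::-1].astype(np.float32)+[360,205] if 0 else (np.argwhere(m)[:,::-1]+[360,205]).astype(np.float32))
bp=plane(T,cv2.boxPoints(r),60);print("wand top rect",bp.round(1),bp.mean(0).round(1))
g=cv2.cvtColor(T["img"],cv2.COLOR_RGB2GRAY)
# cover: floor component
for th in(130,140,150,160):
    n,l,s,c=cv2.connectedComponentsWithStats((g>th).astype(np.uint8),connectivity=4);k=l[188,305]
    if k: 
        q=np.argwhere(l==k)[:,::-1].astype(np.float32);R=cv2.minAreaRect(q);P=plane(T,cv2.boxPoints(R),46);print("floor",th,s[k,4],R,P.mean(0).round(1),[np.round(np.linalg.norm(P[i]-P[i-1])) for i in(1,2)],P.round(1).tolist())
sub=g[180:275,145:230];print("panel",g[228,187],g[228,140])
d=cv2.morphologyEx(sub,cv2.MORPH_BLACKHAT,np.ones((5,5)))
q=(np.argwhere(d>12)[:,::-1]+[145,180]).astype(np.float32);R=cv2.minAreaRect(q);P=plane(T,cv2.boxPoints(R),12);print(R,P.round(1),P.mean(0))
print(plane(T,[[160,190],[217,193],[212,266],[156,263]],12).mean(0))
E
```

```text
tab [[525.89951839 -59.21137514  84.87574612]]
wand [[ 459.93731429 -312.28547228   51.87277314]] [[ 487.42159765 -192.39057615   51.47738135]]
plane 47 [[ 460.50024869 -313.86550101   47.        ]
 [ 487.22185061 -191.97318314   47.        ]]
plane 60 [[ 460.12558852 -311.65737978   60.        ]
 [ 486.60314053 -190.87831139   60.        ]]
wand top rect [[ 460.9 -238.5   60. ]
 [ 488.1 -244.4   60. ]
 [ 460.  -380.4   60. ]
 [ 433.  -374.4   60. ]] [ 460.5 -309.4   60. ]
floor 130 1240 ((304.2651062011719, 187.59716796875), (42.481605529785156, 29.233253479003906), 87.51044464111328) [5.888e+02 4.000e-01 4.600e+01] [np.float64(86.0), np.float64(126.0)] [[650.3, 45.9, 46.0], [653.1, -40.5, 46.0], [527.3, -44.8, 46.0], [524.5, 41.0, 46.0]]
floor 140 1203 ((304.3450622558594, 187.62619018554688), (41.88650894165039, 29.016799926757812), 87.70938873291016) [5.887e+02 2.000e-01 4.600e+01] [np.float64(86.0), np.float64(124.0)] [[649.5, 45.1, 46.0], [652.0, -40.7, 46.0], [527.9, -44.5, 46.0], [525.4, 40.7, 46.0]]
floor 150 1039 ((304.5, 187.5), (41.0, 27.0), 90.0) [ 5.891e+02 -3.000e-01  4.600e+01] [np.float64(80.0), np.float64(121.0)] [[650.3, 39.2, 46.0], [649.3, -40.6, 46.0], [527.9, -39.5, 46.0], [528.7, 39.7, 46.0]]
panel 153 152
((186.23361206054688, 227.93031311035156), (57.67127227783203, 77.8607406616211), 5.19442892074585) [[367.7 452.9  12. ]
 [600.7 436.   12. ]
 [582.9 261.5  12. ]
 [350.6 280.6  12. ]] [475.46293798 357.75385172  12.        ]
[475.16230797 357.71190354  12.        ]
```

```bash
cat >> h.py <<'E'
from scipy.spatial.transform import Rotation as Ro
def down(yaw): # tool pointing down, tool x at world angle yaw (deg)
    return Ro.from_euler("z",yaw,degrees=True)*Ro.from_euler("x",180,degrees=True)
def here():
    s=monitor.sense(); q=s["ee_rot"]; return np.array(s["eef_pos"]),Ro.from_quat([q[1],q[2],q[3],q[0]]),s
def rows(pos,rot,n,g,start=None):
    p,r=start or here()[:2]
    dv=(r.inv()*rot).as_rotvec(degrees=True)/n; st=(np.array(pos)-p)/n/60; out=[]
    for i in range(n):
        a=r*Ro.from_rotvec(dv*i,degrees=True)
        out.append(list(dv.round(2)+0)+list(a.inv().apply(st).round(3)+0)+[g])
    for i in range(0,n,5): print([round(float(x),3) for o in out[i:i+5] for x in o])
E
python3 -c "
from h import *
rows([462.8,-300.2,130],down(78),10,0.6)"
```

```text
[0.0, 0.0, -6.06, 0.587, -0.167, 0.169, 0.6, 0.0, 0.0, -6.06, 0.601, -0.104, 0.169, 0.6, 0.0, 0.0, -6.06, 0.609, -0.04, 0.169, 0.6, 0.0, 0.0, -6.06, 0.61, 0.024, 0.169, 0.6, 0.0, 0.0, -6.06, 0.604, 0.089, 0.169, 0.6]
[0.0, 0.0, -6.06, 0.591, 0.152, 0.169, 0.6, 0.0, 0.0, -6.06, 0.572, 0.214, 0.169, 0.6, 0.0, 0.0, -6.06, 0.546, 0.273, 0.169, 0.6, 0.0, 0.0, -6.06, 0.514, 0.329, 0.169, 0.6, 0.0, 0.0, -6.06, 0.477, 0.381, 0.169, 0.6]
```

>>> {"method": "send_rows", "body": {"targets": [0,0,-6,0.59,-0.17,0.17,0.6,0,0,-6,0.6,-0.1,0.17,0.6,0,0,-6,0.61,-0.04,0.17,0.6,0,0,-6,0.61,0.02,0.17,0.6,0,0,-6,0.6,0.09,0.17,0.6], "newtons": 60}}

```text
time_s: 0.92
eef_pos: [310.7, -400.3, 180.0]
ee_rot: [0.0, 0.915, 0.403, 0.0]
force: [1.2, -0.3, -0.5]
grip_width: 0.803
grip_force: 0.0
```

>>> {"method": "send_rows", "body": {"targets": [0,0,-6,0.59,0.15,0.17,0.6,0,0,-6,0.57,0.21,0.17,0.6,0,0,-6,0.55,0.27,0.17,0.6,0,0,-6,0.51,0.33,0.17,0.6,0,0,-6,0.48,0.38,0.17,0.6]}}

```text
time_s: 1.55
eef_pos: [464.2, -300.8, 128.9]
ee_rot: [0.0, 0.78, 0.626, -0.0]
force: [0.6, 0.6, -0.7]
grip_width: 0.8
grip_force: 0.0
```

>>> {"method": "send_rows", "body": {"targets": [0,0,0,0,0,0,0.6,0,0,0,0,0,0,0.6]}}

```text
time_s: 1.8
eef_pos: [463.0, -301.9, 129.4]
ee_rot: [0.0, 0.781, 0.625, -0.0]
force: [-0.9, -0.1, 0.7]
grip_width: 0.798
grip_force: 0.0
```

```bash
python3 -c "
from h import *
p,r,s=here();print(p,r.as_matrix().round(3).tolist(),s['grip_width'],s['force'],s['time_s'])
rows([462.8,-300.2,60],down(78),3,0.3)
c=eyes.capture('top');cv2.imwrite('pics/g1.png',cv2.resize(c['img'][150:280,300:460],None,fx=4,fy=4)[:,:,::-1])"
```

```text
[ 462.97932436 -301.8547786   129.38811627] [[0.22, 0.976, -0.0], [0.976, -0.22, -0.0], [-0.0, -0.0, -1.0]] 0.7984741040307793 [-0.87218652 -0.10097609  0.68201324] 1.8
[0.0, 0.0, -0.23, 0.009, -0.003, 0.385, 0.3, 0.0, 0.0, -0.23, 0.009, -0.003, 0.385, 0.3, 0.0, 0.0, -0.23, 0.009, -0.003, 0.385, 0.3]
```

>>> {"method": "send_rows", "body": {"targets": [0,0,-0.6,0.03,0,0.42,0.4,0,0,0,0,0,0.42,0.4,0,0,0,0,0,0.42,0.4,0,0,0,0,0,0.42,0.4,0,0,0,0,0,0,0.4]}}

```text
time_s: 2.48
eef_pos: [462.5, -299.9, 27.6]
ee_rot: [-0.001, 0.778, 0.628, -0.0]
force: [-0.1, -0.2, 1.2]
grip_width: 0.697
grip_force: 0.0
```

>>> {"method": "send_rows", "body": {"targets": [0,0,0,0,0,0,-1,0,0,0,0,0,0,-1,0,0,0,0,0,0,-1,0,0,0,0,0,0,-1,0,0,0,0,0,0,-1]}}

```text
time_s: 3.1
eef_pos: [464.1, -300.5, 29.9]
ee_rot: [0.001, 0.777, 0.629, 0.0]
force: [-1.3, -0.4, 6.2]
grip_width: 0.292
grip_force: 59.6
```

```bash
python3 -c "
from h import *
p,r,s=here();print(p,r.as_matrix().round(3).tolist(),s['grip_width'],s['grip_force'],s['force'],s['time_s'])"
```

```text
[ 464.13212084 -300.49800471   29.90384875] [[0.209, 0.978, 0.002], [0.978, -0.209, -0.002], [-0.002, 0.002, -1.0]] 0.2923710411356244 59.61887240409851 [-1.27880418 -0.40991248  6.17793441] 3.1
```

>>> {"method": "send_rows", "body": {"targets": [0,0,0,0,0,-0.1,-1,0,0,0,0,0,-0.2,-1,0,0,0,0,0,-0.25,-1,0,0,0,0,0,-0.25,-1,0,0,0,0,0,-0.2,-1]}}

```text
time_s: 3.72
eef_pos: [463.8, -299.9, 89.8]
ee_rot: [0.0, 0.777, 0.629, 0.0]
force: [0.7, 0.0, -1.4]
grip_width: 0.297
grip_force: 58.9
```

```bash
python3 -c "
from h import *
p,r,s=here();print(p,s['grip_width'],s['grip_force'],s['force'],s['time_s'])
T=eyes.capture('top');S=eyes.capture('scene')
for c,f in((T,(310,150,450,255)),(S,(250,110,390,215))):
  x0,y0,x1,y1=f
  print([(q,k) for q,k,_ in blobs(c['img'],(10,90,70),(30,255,255),f)])
  cv2.imwrite('pics/w%d.png'%x0,cv2.resize(c['img'][y0:y1,x0:x1],None,fx=4,fy=4)[:,:,::-1])
a=cv2.imread('pics/w310.png');b=cv2.imread('pics/w250.png');cv2.imwrite('pics/w.png',cv2.resize(np.hstack([a,b]),(800,300)))
"
```

```text
[ 463.83545347 -299.92548687   89.84281763] 0.29716149408554254 58.92710208892822 [ 0.73773419  0.03975373 -1.44070574] 3.725
[((np.float64(444.9), np.float64(169.64)), np.int32(146)), ((np.float64(449.0), np.float64(180.0)), np.int32(3)), ((np.float64(372.11), np.float64(220.0)), np.int32(28))]
[((np.float64(302.7), np.float64(136.97)), np.int32(645)), ((np.float64(285.17), np.float64(139.17)), np.int32(6)), ((np.float64(379.86), np.float64(182.34)), np.int32(565)), ((np.float64(300.86), np.float64(169.32)), np.int32(22))]
```

View pics/w.png

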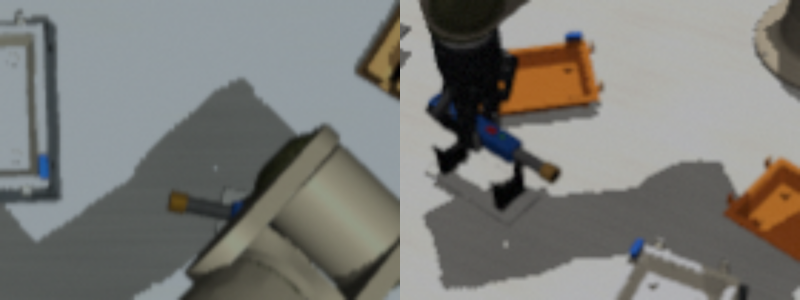

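The wand is held clear of the rest, level, with the nozzle at top px (372,220) and scene px (300.9,169.3).

```bash
python3 -c "
from h import *
T=eyes.capture('top');S=eyes.capture('scene')
N=tri(T,[372.11,220],S,[300.86,169.32]);print(N)
p,r,s=here()
tab=np.array([526.2,-59.6,79]); d=np.array([.208,.978,0])
# brass centre ~10 mm behind mouth; aim nozzle mouth 60 mm from tab
D=tab-d*70-N[0];print(D)
D=tab-d*190-(p-d*10+[0,0,17.1]);print(D); rows(p+D,r,5,-1)
"
```

```text
[[ 488.45782578 -192.97711545  112.41304797]]
[ 23.18217422  64.91711545 -33.41304797]
[ 25.16504766  64.08754485 -26.5414924 ]
[0.0, 0.0, 0.0, 0.226, 0.037, 0.088, -1.0, 0.0, 0.0, 0.0, 0.226, 0.037, 0.088, -1.0, 0.0, 0.0, 0.0, 0.226, 0.037, 0.088, -1.0, 0.0, 0.0, 0.0, 0.226, 0.037, 0.088, -1.0, 0.0, 0.0, 0.0, 0.226, 0.037, 0.088, -1.0]
```

>>> {"method": "send_rows", "body": {"targets": [0,0,0,0.225,0.03,0,-1,0,0,0,0.225,0.03,0,-1,0,0,0,0.225,0.03,0.16,-1,0,0,0,0.225,0.03,0.16,-1,0,0,0,0.225,0.03,0.16,-1]}}

```text
time_s: 4.55
eef_pos: [486.8, -234.5, 58.7]
ee_rot: [-0.0, 0.777, 0.629, -0.0]
force: [0.2, 0.2, -2.3]
grip_width: 0.294
grip_force: 58.9
```

>>> {"method": "send_rows", "body": {"targets": [0,0,0,0,0,0,-1,0,0,0,0,0,0,-1,0,0,0,0,0,0,-1]}}

```text
time_s: 4.92
eef_pos: [486.6, -236.2, 60.0]
ee_rot: [0.0, 0.778, 0.629, 0.0]
force: [-0.2, -0.6, -2.0]
grip_width: 0.294
grip_force: 59.0
```

```bash
python3 -c "
from h import *
T=eyes.capture('top');S=eyes.capture('scene')
B=[blobs(T['img'],(10,90,70),(30,255,255),(310,190,375,225)),blobs(S['img'],(10,90,70),(30,255,255),(300,165,345,205)),blobs(T['img'],(100,110,60),(128,255,255),(315,195,335,220)),blobs(S['img'],(100,110,60),(128,255,255),(325,188,340,205))]
for b in B: print([(q,k) for q,k,_ in b])
b=[max(x,key=lambda y:y[1])[0] for x in B]
n=tri(T,b[0],S,b[1]);t=tri(T,b[2],S,b[3]);print(n,t,t-n)
p,r,s=here();print(p,r.inv().apply(t-n),s['grip_force'],s['time_s'])
"
```

```text
[((np.float64(348.47), np.float64(212.8)), np.int32(30))]
[((np.float64(315.43), np.float64(186.1)), np.int32(21))]
[((np.float64(324.55), np.float64(207.62)), np.int32(29))]
[((np.float64(332.15), np.float64(196.45)), np.int32(20))]
[[ 510.84500412 -128.0980958    83.22227593]] [[526.09345614 -59.50473453  83.38854039]] [[15.24845203 68.59336127  0.16626446]]
[ 486.57020346 -236.10337357   59.94935429] [[70.26560597  0.55074978 -0.18285136]] 58.950610756874084 5.025
```

Nozzle aim: 0.6 mm sideways, ~4 mm in height, ~60 mm away. Hold.

>>> {"method": "send_rows", "body": {"targets": [0,0,0,0,0,0.04,-1,0,0,0,0,0,0,-1,0,0,0,0,0,0,-1,0,0,0,0,0,0,-1,0,0,0,0,0,0,-1]}}

```text
time_s: 5.65
eef_pos: [486.6, -235.7, 57.3]
ee_rot: [0.0, 0.777, 0.629, 0.0]
force: [0.3, 0.4, -2.7]
grip_width: 0.296
grip_force: 59.0
```

>>> {"method": "send_rows", "body": {"targets": [0,0,0,0,0,0,-1,0,0,0,0,0,0,-1,0,0,0,0,0,0,-1,0,0,0,0,0,0,-1,0,0,0,0,0,0,-1]}}

```text
time_s: 6.28
eef_pos: [486.6, -235.7, 57.3]
ee_rot: [-0.0, 0.777, 0.629, 0.0]
force: [0.7, -1.0, -1.9]
grip_width: 0.296
grip_force: 59.0
```

>>> {"method": "send_rows", "body": {"targets": [0,0,0,0,0,0,-1,0,0,0,0,0,0,-1,0,0,0,0,0,0,-1,0,0,0,0,0,0,-1,0,0,0,0,0,0,-1]}}

```text
time_s: 6.9
eef_pos: [486.6, -235.7, 57.3]
ee_rot: [0.0, 0.777, 0.629, 0.0]
force: [0.4, -0.5, -2.3]
grip_width: 0.296
grip_force: 59.0
```

>>> {"method": "send_rows", "body": {"targets": [0,0,0,0,0,0,-1,0,0,0,0,0,0,-1,0,0,0,0,0,0,-1,0,0,0,0,0,0,-1,0,0,0,0,0,0,-1]}}

```text
time_s: 7.52
eef_pos: [486.6, -235.7, 57.3]
ee_rot: [0.0, 0.777, 0.629, 0.0]
force: [0.3, 0.2, -1.7]
grip_width: 0.296
grip_force: 59.0
```

```bash
python3 -c "
from h import *
p,r,s=here();print(p,s['time_s'])
rows([464,-300.3,90],down(77.9),5,-1)"
```

```text
[ 486.58167392 -235.68177656   57.30085517] 7.525
[0.0, 0.0, 0.01, -0.226, -0.029, -0.109, -1.0, 0.0, 0.0, 0.01, -0.226, -0.029, -0.109, -1.0, 0.0, 0.0, 0.01, -0.226, -0.029, -0.109, -1.0, 0.0, 0.0, 0.01, -0.226, -0.029, -0.109, -1.0, 0.0, 0.0, 0.01, -0.226, -0.028, -0.109, -1.0]
```

>>> {"method": "send_rows", "body": {"targets": [0,0,0,0,0,-0.26,-1,0,0,0,-0.28,-0.04,-0.28,-1,0,0,0,-0.28,-0.04,0,-1,0,0,0,-0.28,-0.03,0,-1,0,0,0,-0.28,-0.03,0,-1]}}

```text
time_s: 8.15
eef_pos: [463.7, -300.6, 89.2]
ee_rot: [-0.0, 0.778, 0.629, -0.0]
force: [-1.0, 0.2, -1.5]
grip_width: 0.296
grip_force: 59.0
```

>>> {"method": "send_rows", "body": {"targets": [0,0,0,0,0,0,-1,0,0,0,0,0,0,-1]}}

```text
time_s: 8.4
eef_pos: [464.3, -299.3, 89.4]
ee_rot: [-0.0, 0.777, 0.629, 0.0]
force: [0.1, -0.8, -1.4]
grip_width: 0.296
grip_force: 59.0
```

```bash
python3 -c "
from h import *
p,r,s=here();print(p,s['time_s'])
rows([464,-300.3,30],down(77.9),5,-1)"
```

```text
[ 464.28072753 -299.31374599   89.39466988] 8.4
[-0.01, -0.01, 0.01, -0.004, 0.0, 0.198, -1.0, -0.01, -0.01, 0.01, -0.004, 0.0, 0.198, -1.0, -0.01, -0.01, 0.01, -0.003, 0.0, 0.198, -1.0, -0.01, -0.01, 0.01, -0.003, 0.0, 0.198, -1.0, -0.01, -0.01, 0.01, -0.003, 0.0, 0.198, -1.0]
```

>>> {"method": "send_rows", "body": {"targets": [0,0,0,-0.01,0,0.22,-1,0,0,0,0,0,0.22,-1,0,0,0,0,0,0.22,-1,0,0,0,0,0,0.22,-1,0,0,0,0,0,0.09,-1]}}

```text
time_s: 9.02
eef_pos: [463.9, -299.9, 30.3]
ee_rot: [-0.001, 0.777, 0.629, -0.0]
force: [0.4, -0.3, -1.5]
grip_width: 0.297
grip_force: 59.0
```

```bash
python3 -c "
from h import *
p,r,s=here();print(p,s['force'])"
```

```text
[ 463.90213839 -299.91352401   30.3305156 ] [ 0.40611955 -0.33013239 -1.49825281]
```

>>> {"method": "send_rows", "body": {"targets": [0,0,0,0,0,0.02,-1,0,0,0,0,0,0,-0.3,0,0,0,0,0,0,0,0,0,0,0,0,0,0.3,0,0,0,0,0,0,0.3]}}

```text
time_s: 9.65
eef_pos: [464.3, -300.3, 30.5]
ee_rot: [0.0, 0.777, 0.629, 0.0]
force: [-0.4, -0.3, -0.4]
grip_width: 0.652
grip_force: 0.0
```

>>> {"method": "send_rows", "body": {"targets": [0,0,0,0,0,-0.2,0.3,0,0,0,0,0,-0.5,0.3,0,0,0,0,0,-0.5,0.3,0,0,0,0,0,-0.5,0.3,0,0,0,0,0,-0.5,0.3]}}

```text
time_s: 10.28
eef_pos: [464.2, -300.2, 164.3]
ee_rot: [0.0, 0.777, 0.629, 0.0]
force: [0.5, 0.9, -0.1]
grip_width: 0.647
grip_force: 0.0
```

```bash
python3 -c "
from h import *
rows([527,-59.6,150],down(2),10,-0.2)"
```

```text
[0.01, 0.0, 7.59, 0.414, 0.019, 0.024, -0.2, 0.01, 0.0, 7.59, 0.413, -0.036, 0.024, -0.2, 0.01, 0.0, 7.59, 0.404, -0.091, 0.024, -0.2, 0.01, 0.0, 7.59, 0.389, -0.143, 0.024, -0.2, 0.01, 0.0, 7.59, 0.367, -0.193, 0.024, -0.2]
[0.01, 0.0, 7.59, 0.338, -0.24, 0.024, -0.2, 0.01, 0.0, 7.59, 0.303, -0.283, 0.024, -0.2, 0.01, 0.0, 7.59, 0.263, -0.32, 0.024, -0.2, 0.01, 0.0, 7.59, 0.219, -0.352, 0.024, -0.2, 0.01, 0.0, 7.59, 0.17, -0.378, 0.024, -0.2]
```

>>> {"method": "send_rows", "body": {"targets": [0,0,7.6,0.41,0.02,0.02,-0.2,0,0,7.6,0.41,-0.04,0.02,-0.2,0,0,7.6,0.4,-0.09,0.02,-0.2,0,0,7.6,0.39,-0.14,0.02,-0.2,0,0,7.6,0.37,-0.19,0.02,-0.2], "newtons": 100}}

```text
time_s: 10.9
eef_pos: [496.0, -179.8, 157.2]
ee_rot: [0.0, 0.941, 0.34, 0.0]
force: [0.1, 0.3, 0.8]
grip_width: 0.401
grip_force: 0.0
```

>>> {"method": "send_rows", "body": {"targets": [0,0,7.6,0.34,-0.24,0.02,-0.2,0,0,7.6,0.3,-0.28,0.02,-0.2,0,0,7.6,0.26,-0.32,0.02,-0.2,0,0,7.6,0.22,-0.35,0.02,-0.2,0,0,7.6,0.17,-0.38,0.02,-0.2]}}

```text
time_s: 11.52
eef_pos: [527.4, -59.7, 151.2]
ee_rot: [0.0, 1.0, 0.015, 0.0]
force: [0.2, -0.9, 0.3]
grip_width: 0.402
grip_force: 0.0
```

>>> {"method": "send_rows", "body": {"targets": [0,0,0,0,0,0,-0.2,0,0,0,0,0,0,-0.2]}}

```text
time_s: 11.78
eef_pos: [527.2, -61.1, 150.8]
ee_rot: [0.0, 1.0, 0.018, 0.0]
force: [0.2, 0.7, -0.4]
grip_width: 0.402
grip_force: 0.0
```

```bash
python3 -c "
from h import *
T=eyes.capture('top');S=eyes.capture('scene')
for c,b in((T,(360,205,445,250)),(S,(255,145,312,192))):
  for lo,hi in(((100,110,60),(128,255,255)),((10,90,70),(30,255,255))): print([(q,k) for q,k,_ in blobs(c['img'],lo,hi,b)])
B=[blobs(T['img'],(100,110,60),(128,255,255),(315,195,335,220)),blobs(S['img'],(100,110,60),(128,255,255),(325,188,340,205))]
for b in B: print([(q,k) for q,k,_ in b])
p,r,s=here();print(p,r.as_matrix()[:,0],s['grip_width'],s['time_s']); rows([526.2,-59.6,100],down(2),3,-0.2)
cv2.imwrite('pics/t.png',cv2.resize(np.hstack([T['img'][140:250,270:440],S['img'][110:220,250:420]]),(800,260))[:,:,::-1])
"
```

```text
[((np.float64(412.32), np.float64(229.75)), np.int32(408))]
[((np.float64(370.19), np.float64(221.0)), np.int32(37))]
[((np.float64(277.48), np.float64(164.94)), np.int32(194))]
[((np.float64(290.44), np.float64(146.68)), np.int32(141)), ((np.float64(302.62), np.float64(181.29)), np.int32(24))]
[]
[((np.float64(332.5), np.float64(196.21)), np.int32(14))]
[527.10751028 -61.28066794 150.55885519] [9.99407323e-01 3.44230138e-02 2.42489198e-04] 0.39878893093127493 11.875
[0.0, 0.0, -0.01, -0.005, -0.01, 0.281, -0.2, 0.0, 0.0, -0.01, -0.005, -0.01, 0.281, -0.2, 0.0, 0.0, -0.01, -0.005, -0.01, 0.281, -0.2]
```

View pics/t.png

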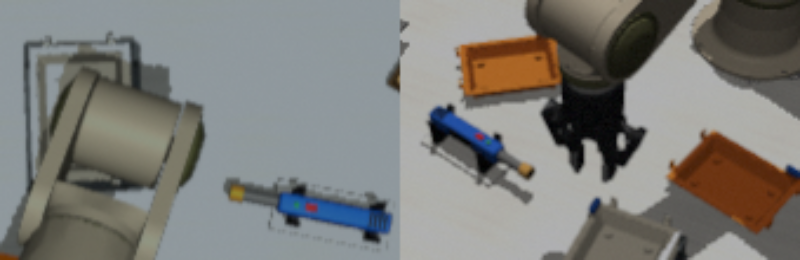

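Wand lies back in its rest (top px 412,230 as before); gripper stands over the tab corner. Descend and grip.

>>> {"method": "send_rows", "body": {"targets": [0,0,0,-0.015,-0.028,0.4,-0.4,0,0,0,0,0,0.4,-0.4,0,0,0,0,0,0.3,-0.4,0,0,0,0,0,0.21,-0.4,0,0,0,0,0,0,-0.4]}}

```text
time_s: 12.5
eef_pos: [525.9, -59.1, 71.3]
ee_rot: [-0.0, 1.0, 0.017, -0.001]
force: [-0.2, 1.1, 0.4]
grip_width: 0.299
grip_force: 0.0
```

```bash
python3 -c "
from h import *
p,r,s=here();print(p,s['force'],s['grip_width'])
S=eyes.capture('scene');cv2.imwrite('pics/u.png',cv2.resize(S['img'][140:260,280:400],None,fx=5,fy=5)[:,:,::-1])
"
```

```text
[525.94022937 -59.12637271  71.26109952] [-0.23006962  1.14892538  0.40770444] 0.2990660348713347
```

View pics/u.png

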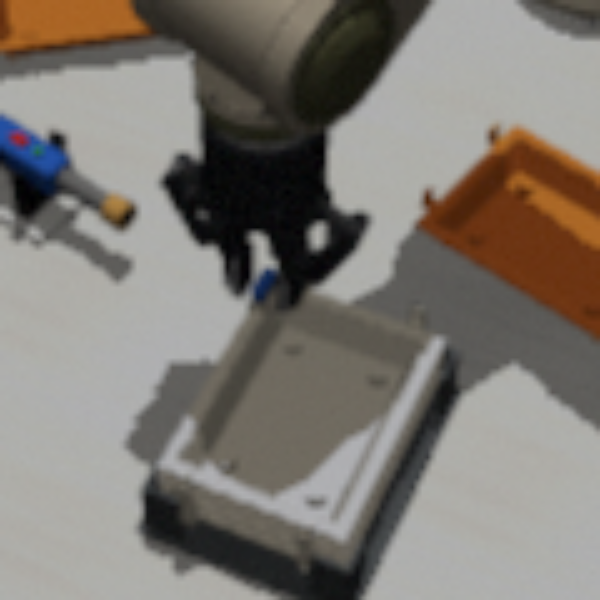

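Fingers stand either side of the blue tab (crop px 268,285). Close.

>>> {"method": "send_rows", "body": {"targets": [0,0,0,0,0,0,-0.6,0,0,0,0,0,0,-1,0,0,0,0,0,0,-1,0,0,0,0,0,0,-1,0,0,0,0,0,0,-1], "newtons": 100}}

```text
time_s: 13.18
eef_pos: [526.8, -59.1, 72.5]
ee_rot: [0.0, 1.0, 0.017, 0.001]
force: [0.8, -0.8, 6.2]
grip_width: 0.071
grip_force: 98.5
```

```bash
python3 -c "
from h import *
p,r,s=here();print(p,r.as_matrix().round(3).tolist(),s['force'],s['grip_width'],s['time_s'])
# peel: rotate about far corner hinge; far corner in world
yaw=Ro.from_euler('z',2,degrees=True)
tab=np.array([526.2,-59.6,78]); far=tab+yaw.apply([142,116,-10])
dg=far-tab; dg[2]=0; dg/=np.linalg.norm(dg); h=np.array([-dg[1],dg[0],0])   # left of diagonal
# tab end goes up: rotation about h by +a moves tab (r=-dg) by a h x (-dg)
print('far',far,np.cross(h,-dg))
n=10;A=10.
st=(p,r)
out=[];P,R=p,r
for i in range(n):
  q=Ro.from_rotvec(h*A/n,degrees=True); P2=far+q.apply(P-far); R2=q*R
  out.append(list((R.inv()*R2).as_rotvec(degrees=True).round(2)+0)+list((R.inv().apply(P2-P)/60).round(3)+0)+[-1]); P,R=P2,R2
for o in out: print([float(x) for x in o])
print(P)
"
```

```text
[526.81855676 -59.11760626  72.51168104] [[0.999, 0.034, 0.002], [0.034, -0.999, -0.001], [0.002, 0.001, -1.0]] [ 0.80115648 -0.76163841  6.24360739] 0.07078229285785458 13.175
far [664.06515582  61.28506447  68.        ] [ 0. -0.  1.]
[-0.63, -0.77, 0.0, 0.001, -0.001, -0.053, -1.0]
[-0.63, -0.77, 0.0, 0.001, -0.001, -0.053, -1.0]
[-0.63, -0.77, 0.0, 0.001, -0.001, -0.053, -1.0]
[-0.63, -0.77, 0.0, 0.001, -0.001, -0.053, -1.0]
[-0.63, -0.77, 0.0, 0.001, -0.001, -0.053, -1.0]
[-0.63, -0.77, 0.0, 0.001, -0.001, -0.053, -1.0]
[-0.63, -0.77, 0.0, 0.001, -0.001, -0.053, -1.0]
[-0.63, -0.77, 0.0, 0.001, -0.001, -0.053, -1.0]
[-0.63, -0.77, 0.0, 0.001, -0.001, -0.053, -1.0]
[-0.63, -0.77, 0.0, 0.001, -0.001, -0.053, -1.0]
[529.49315913 -56.77241993 104.14685911]
```

>>> {"method": "send_rows", "body": {"targets": [-0.63,-0.77,0,0.001,-0.001,-0.053,-1,-0.63,-0.77,0,0.001,-0.001,-0.053,-1,-0.63,-0.77,0,0.001,-0.001,-0.053,-1,-0.63,-0.77,0,0.001,-0.001,-0.053,-1,-0.63,-0.77,0,0.001,-0.001,-0.053,-1]}}

```text
time_s: 13.8
eef_pos: [526.5, -58.2, 87.7]
ee_rot: [0.028, 0.999, 0.017, -0.034]
force: [-1.9, -1.3, -1.1]
grip_width: 0.073
grip_force: 98.2
```

>>> {"method": "send_rows", "body": {"targets": [-0.63,-0.77,0,0.001,-0.001,-0.053,-1,-0.63,-0.77,0,0.001,-0.001,-0.053,-1,-0.63,-0.77,0,0.001,-0.001,-0.053,-1,-0.63,-0.77,0,0.001,-0.001,-0.053,-1,0,0,0,0,0,0,-1]}}

```text
time_s: 14.42
eef_pos: [528.4, -56.9, 100.3]
ee_rot: [0.051, 0.997, 0.017, -0.06]
force: [-1.7, -0.7, -1.0]
grip_width: 0.071
grip_force: 98.1
```

```bash
python3 -c "
from h import *
p,r,s=here();print(p,r.as_matrix().round(3).tolist(),s['force'],s['wrist_torque'],s['grip_width'],s['time_s'])
up=r.inv().apply([0,0,1]);print('up in tool',up.round(3))
S=eyes.capture('scene');cv2.imwrite('pics/v.png',cv2.resize(S['img'][140:260,280:400],None,fx=5,fy=5,interpolation=cv2.INTER_CUBIC)[:,:,::-1])
"
```

```text
[528.4365695  -56.86110683 100.27575653] [[0.992, 0.04, -0.117], [0.028, -0.994, -0.103], [-0.12, 0.099, -0.988]] [-1.70792789 -0.69123228 -0.98083702] [-0.07233658  0.29177068  0.0694492 ] 0.0714034203920352 14.425
up in tool [-0.12   0.099 -0.988]
```

View pics/v.png

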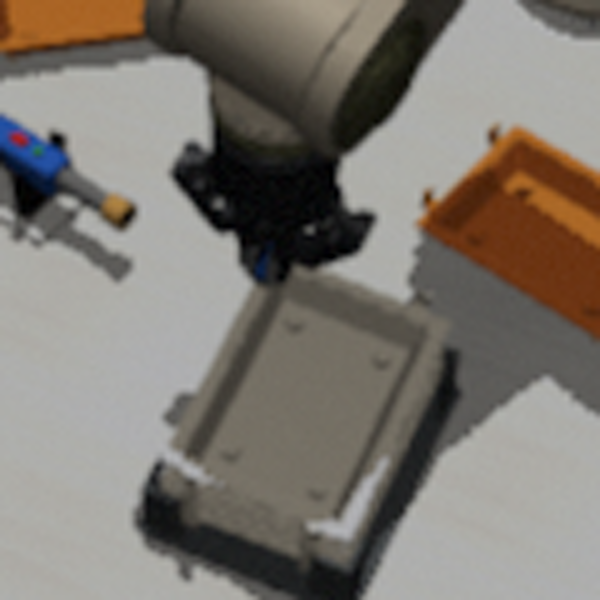

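The tab corner is up about 28 mm with the far corner (crop px 350,520) still down. Lift vertically with the tilt kept.

>>> {"method": "send_rows", "body": {"targets": [0,0,0,-0.01,0.008,-0.08,-1,0,0,0,-0.012,0.01,-0.1,-1,0,0,0,-0.012,0.01,-0.1,-1,0,0,0,-0.012,0.01,-0.1,-1,0,0,0,-0.012,0.01,-0.1,-1]}}

```text
time_s: 15.1
eef_pos: [528.4, -57.0, 129.9]
ee_rot: [0.05, 0.997, 0.017, -0.059]
force: [1.0, -0.2, -0.8]
grip_width: 0.073
grip_force: 98.3
```

```bash
python3 -c "
from h import *
p,r,s=here();print(p,s['force'],s['wrist_torque'],s['time_s'])
S=eyes.capture('scene');cv2.imwrite('pics/x.png',cv2.resize(S['img'][140:260,280:400],None,fx=5,fy=5,interpolation=cv2.INTER_CUBIC)[:,:,::-1])
"
```

```text
[528.35887508 -57.01316225 129.85379811] [ 1.00744005 -0.17473449 -0.77518318] [-7.10272630e-02 -1.62193347e-02 -8.97164596e-05] 15.1
```

View pics/x.png

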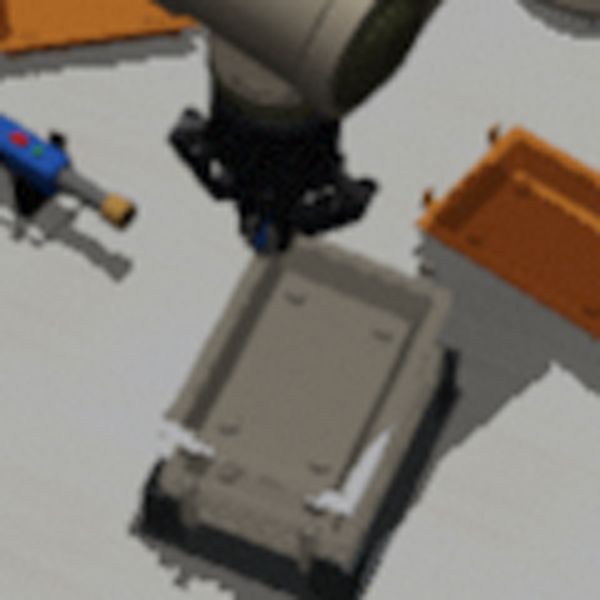

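The cover came away alone (0.8 N), the rest stayed in the holder. Raise, then level while moving to the panel.

>>> {"method": "send_rows", "body": {"targets": [0,0,0,-0.02,0.02,-0.2,-1,0,0,0,-0.04,0.03,-0.3,-1,0,0,0,-0.04,0.03,-0.3,-1,0,0,0,-0.04,0.03,-0.3,-1,0,0,0,-0.02,0.02,-0.2,-1]}}

```text
time_s: 15.78
eef_pos: [528.4, -57.0, 209.6]
ee_rot: [0.051, 0.997, 0.017, -0.059]
force: [-1.6, -0.2, -1.3]
grip_width: 0.072
grip_force: 98.3
```

```bash
python3 -c "
from h import *
p,r,s=here();print(p,s['force'],s['time_s'])
rows([413.5,298.7,162],down(2),20,-1)
"
```

```text
[528.37252886 -57.01552871 209.57676433] [-1.64213775 -0.17929876 -1.27893833] 15.775
[0.28, 0.34, 0.0, -0.082, -0.302, 0.02, -1.0, 0.28, 0.34, 0.0, -0.082, -0.302, 0.021, -1.0, 0.28, 0.34, 0.0, -0.082, -0.302, 0.022, -1.0, 0.28, 0.34, 0.0, -0.082, -0.302, 0.023, -1.0, 0.28, 0.34, 0.0, -0.082, -0.302, 0.024, -1.0]
[0.28, 0.34, 0.0, -0.083, -0.302, 0.025, -1.0, 0.28, 0.34, 0.0, -0.083, -0.302, 0.026, -1.0, 0.28, 0.34, 0.0, -0.083, -0.302, 0.027, -1.0, 0.28, 0.34, 0.0, -0.083, -0.302, 0.028, -1.0, 0.28, 0.34, 0.0, -0.083, -0.301, 0.029, -1.0]
[0.28, 0.34, 0.0, -0.083, -0.301, 0.03, -1.0, 0.28, 0.34, 0.0, -0.084, -0.301, 0.031, -1.0, 0.28, 0.34, 0.0, -0.084, -0.301, 0.032, -1.0, 0.28, 0.34, 0.0, -0.084, -0.301, 0.033, -1.0, 0.28, 0.34, 0.0, -0.084, -0.301, 0.034, -1.0]
[0.28, 0.34, 0.0, -0.084, -0.3, 0.035, -1.0, 0.28, 0.34, 0.0, -0.084, -0.3, 0.036, -1.0, 0.28, 0.34, 0.0, -0.085, -0.3, 0.037, -1.0, 0.28, 0.34, 0.0, -0.085, -0.3, 0.038, -1.0, 0.28, 0.34, 0.0, -0.085, -0.3, 0.039, -1.0]
```

>>> {"method": "send_rows", "body": {"targets": [0.28,0.34,0,-0.04,-0.15,0.02,-1,0.28,0.34,0,-0.08,-0.3,0.02,-1,0.28,0.34,0,-0.08,-0.3,0.02,-1,0.28,0.34,0,-0.08,-0.3,0.02,-1,0.28,0.34,0,-0.08,-0.3,0.02,-1]}}

```text
time_s: 16.4
eef_pos: [502.4, 23.9, 197.3]
ee_rot: [0.038, 0.998, 0.017, -0.045]
force: [0.8, -0.6, -0.9]
grip_width: 0.075
grip_force: 98.2
```

>>> {"method": "send_rows", "body": {"targets": [0.28,0.34,0,-0.083,-0.3,0.025,-1,0.28,0.34,0,-0.083,-0.3,0.026,-1,0.28,0.34,0,-0.083,-0.3,0.027,-1,0.28,0.34,0,-0.083,-0.3,0.028,-1,0.28,0.34,0,-0.083,-0.3,0.03,-1]}}

```text
time_s: 17.02
eef_pos: [473.8, 112.0, 185.4]
ee_rot: [0.025, 0.999, 0.017, -0.03]
force: [0.1, -0.5, -1.8]
grip_width: 0.072
grip_force: 98.3
```

>>> {"method": "send_rows", "body": {"targets": [0.28,0.34,0,-0.083,-0.3,0.03,-1,0.28,0.34,0,-0.084,-0.3,0.03,-1,0.28,0.34,0,-0.084,-0.3,0.03,-1,0.28,0.34,0,-0.084,-0.3,0.03,-1,0.28,0.34,0,-0.084,-0.3,0.03,-1]}}

```text
time_s: 17.65
eef_pos: [445.2, 200.7, 174.1]
ee_rot: [0.013, 1.0, 0.017, -0.016]
force: [-0.0, 0.3, -0.3]
grip_width: 0.075
grip_force: 98.3
```

```bash
python3 -c "
from h import *
p,r,s=here();print(p,s['force'],s['time_s'],s['joints'])
rows([413.5,298.7,162],down(2),7,-1)
"
```

```text
[445.17884068 200.71482904 174.10522215] [-0.00502049  0.33769432 -0.32958274] 17.65 [ 0.19383774  0.3085821   1.66095148 -0.02136316  1.20727593  1.73855849]
[0.21, 0.26, -0.01, -0.067, -0.236, 0.025, -1.0, 0.21, 0.26, -0.01, -0.067, -0.236, 0.026, -1.0, 0.21, 0.26, -0.01, -0.067, -0.236, 0.026, -1.0, 0.21, 0.26, -0.01, -0.067, -0.236, 0.027, -1.0, 0.21, 0.26, -0.01, -0.067, -0.236, 0.027, -1.0]
[0.21, 0.26, -0.01, -0.067, -0.236, 0.028, -1.0, 0.21, 0.26, -0.01, -0.067, -0.236, 0.028, -1.0]
```

>>> {"method": "send_rows", "body": {"targets": [0.3,0.36,0,-0.085,-0.3,0.03,-1,0.3,0.36,0,-0.085,-0.3,0.03,-1,0.3,0.36,0,-0.085,-0.3,0.03,-1,0.3,0.36,0,-0.085,-0.3,0.04,-1,0.3,0.36,0,-0.085,-0.3,0.04,-1]}}

```text
time_s: 18.27
eef_pos: [416.4, 289.6, 163.0]
ee_rot: [-0.0, 1.0, 0.017, -0.0]
force: [0.3, -0.4, -0.3]
grip_width: 0.07
grip_force: 98.3
```

>>> {"method": "send_rows", "body": {"targets": [0,0,0,-0.03,-0.15,0.02,-1,0,0,0,0,0,0,-1,0,0,0,0,0,0,-1,0,0,0,0,0,0,-1,0,0,0,0,0,0,-1]}}

```text
time_s: 18.9
eef_pos: [414.9, 297.1, 162.1]
ee_rot: [-0.0, 1.0, 0.017, -0.0]
force: [0.6, 0.2, -1.1]
grip_width: 0.072
grip_force: 98.3
```

```bash
python3 -c "
from h import *
p,r,s=here();print(p,r.as_matrix().round(3).tolist(),s['force'],s['grip_force'],s['time_s'])
T=eyes.capture('top');S=eyes.capture('scene')
cv2.imwrite('pics/y.png',cv2.resize(np.vstack([T['img'][130:280,120:350],S['img'][150:300,290:520]]),None,fx=2,fy=2,interpolation=cv2.INTER_CUBIC)[:600,:,::-1])
for c in(T,S): print(proj(c,[[475.3,357.7,133],[475.3,357.7,13],[588.5,0,35]]).round(0).tolist())
"
```

```text
[414.91779212 297.09742596 162.05572994] [[0.999, 0.033, -0.0], [0.033, -0.999, 0.0], [-0.0, -0.001, -1.0]] [ 0.5578908   0.22550267 -1.09731338] 98.26188325881958 18.9
[[173.0, 226.0], [186.0, 228.0], [305.0, 188.0]]
[[469.0, 223.0], [457.0, 244.0], [340.0, 226.0]]
```

View pics/y.png

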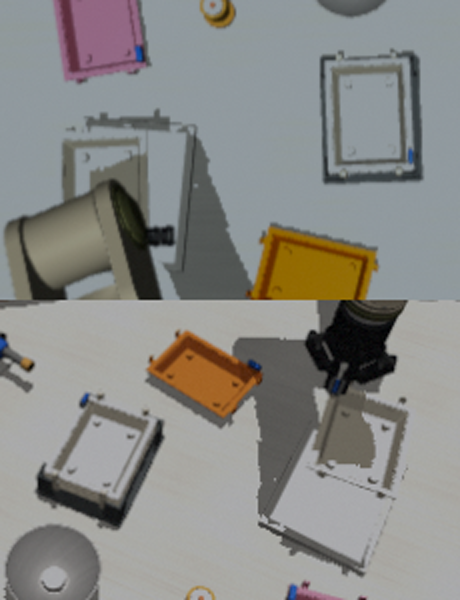

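The cover is held level over the panel: its centre is at scene px ≈(470,220), against a predicted (469,223). The other covers sit in their holder and the wand is in its rest.

```bash
python3 -c "
from rig import job
print(job.finish_job())"
```

```text
the job is handed in; nothing more can be done
None
```

The job is handed in at about 19 s of the 67 s allowed: I ionised the tab, put the wand back, peeled off only the top cover and am holding it level about 12 cm above the lit panel, but the hand-in gave no verdict.

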